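Open up the pellet die: take out the pressed lid, draw the plunger half way and hold it

TASK

Lift the pressed crucible lid out of the cavity in the die block and set it down, without dropping it, flat and knob up in the steel dish. Then draw the plunger straight up out of its bore until about half of its shank is out, keeping it in line so that it does not bind and drag the block along, and finish while holding it still there for the shank to be looked over: do not pull it right out and do not let go. Leave the flask, the vial and the dish where they stand.

Things in the scene. Friction and masses are not known exactly. Their poses are not given: they have to be found in the camera images.
- die: loose dark grey anodised aluminium die block, 80 (x) x 180 (y) x 70 mm high, about 2 kg, standing on the bench at any yaw. Origin at the centre of its underside, z up. A plain round bore runs through it at its +y end, a shallow round cavity is sunk in its top at its -y end.
- bore_mouth (a point): centre of the bore's mouth on the top face of the die block, 45 mm to +y of the block's centre, 70 mm above its underside; bore 21.5 mm in diameter, vertical, right through. Axes as the block's.
- cavity_floor (a point): centre of the floor of the cavity, 45 mm to -y of the block's centre, 60 mm above its underside; cavity 46 mm in diameter, 10 mm deep. Axes as the block's.
- plunger: loose steel plunger, 0.17 to 0.35 kg, standing in the bore with slight play (1.5 mm), no spring or catch. Origin on its axis under the collar, z up. Below: round shank, 20 mm wide, 56 mm long. Above: collar 34 mm wide, 6 mm thick, resting on the block's top; on it a flat-sided grip bar 20 (x) x 44 (y) mm, 6 to 40 mm above the origin, its y within 35 degrees of the block's y.
- lid: loose pressed buff ceramic crucible lid, about 60 g, lying in the cavity with its disc's top flush with the block's top face. Origin at the centre of its underside, z up: disc 44 mm in diameter and 10 mm thick, on it a straight round knob 18 mm in diameter, from 10 to 34 mm above the origin.
- dish: round stainless steel dish, 0.4 kg, loose on the bench. Origin at the centre of its underside; inner floor 3 mm above it, 53 mm in radius at the floor; rim 60 mm in outer radius, 13 mm high.
- flask: bystander: closed glass conical flask, 80 mm wide at the foot, 126 mm high, loose; origin at the centre of its underside
- vial: bystander: small capped glass vial, 27 mm in diameter, 55 mm high, loose; origin at the centre of its underside
There are look-alikes about, which are no part of the job. What is shaped like the dish but blue or red is not meant. What is shaped like the die but turquoise is not meant.

How it is judged:
By the outcome, as a careful person would: the job done as asked, in the order asked, and still so for the second after the job is handed in, while the arm keeps its last pose, push and grip.
It also fails if it takes over 54 s, if anything falls off the work surface, if the arm or the gripper's body presses on something with over 40 N, if the wrist force passes 120 N, or if a joint passes its speed limit or range.

ROBOT

A 6-joint arm with a two-finger parallel gripper is mounted at the origin on the work surface. World frame = base frame: x ahead of the robot, y to its left, z up, the work surface at z = 0. Lengths are in mm, angles in degrees, forces in N, time in s.
With the tool pointing down it reaches from about 300 to 850 mm from the base axis. Payload 4.2 kg.
Tool frame: the origin (TCP) lies midway between the tips of the shut fingers; the grasp point (between the pads) lies 19 mm behind it; z points along the fingers, y is the line along which they close (so a half turn about z gives the same grasp; the last joint's range is limited). The gripper opens to 91 mm and grips with 3 to 60 N. Pads are 32 mm wide; open, the fingers measure 118 mm over their backs; the gripper's body (76 mm by 178 mm) begins 60 mm behind the grasp point.
Start: joints at [73.109, 18.312, 89.639, -0, 72.044, -1.146], TCP at [156.031, 553.442, 213.976] pointing down, gripper open.
Joint ranges: [-177.97, 177.97], [-48.28, 115.42], [12.27, 149.76], [-77.06, 257.06], [2.81, 150.46], [-146.56, 146.56]. Speed limits (degrees/s): [147.25, 147.25, 180, 180, 180, 180].

INTERFACE

Orientations are given as [roll, pitch, yaw] about the fixed x, y, z axes, in that order (R = Rz(yaw) Ry(pitch) Rx(roll)).
In Python, from workcell import env gives the robot as it stands.
- The arm moves only by the shell command python3 -m jog 'ROWS' [FORCE]. ROWS is a JSON object of lists of equal length, an entry for each row: "jaw": the finger opening in mm, from 0 to 91.2; "slide": the shift along the tool's x, y, z in units of 30 mm (1.0 is 30 mm), a list of three; "spin": the turn about the tool's z in units of 8 degrees (1.0 is 8 degrees). In form: {"jaw": [jaw, ...], "slide": [[dx, dy, dz], ...], "spin": [spin, ...]}. A call has 1 to 10 rows; each row shifts and turns the commanded pose from where the row before left it, along the tool's axes as they then stand; what a row does not reach is not made up. A row lasts 1/10 s, in which the tool goes at most 50 mm and 8.59 degrees, less where a joint would pass 70% of its speed; a pose out of reach is approached as far as the arm can. A call is refused whole if a number of a shift passes 1 or a number of a turn 1, either way. A call with a gripper value outside its range is refused whole. The fingers move at their own pace and stop on an object; FORCE is the grip in N (left out, the last holds). Time passes only in rows, so rows that do not move let the fingers close. It gives the time, the measured TCP pose, the force, the opening and the grip force at its end, in the units of the state.
- env.state(): the state, without advancing time (a new reading comes with each control period).
- env.grab_frame(name): name is "side" or "top"; returns the picture (480x640x3 uint8, red, green, blue); there is no depth.
- env.camera_model(name): a dict with "fx", "fy", "cx", "cy" (pixels), "camera_from_world" (4x4, takes a point from world to camera coordinates). Camera axes: x right, y up, looking along -z (the intrinsics and any distortion apply to the point x, -y, -z); pixel columns grow to the right and rows downward; lengths in mm; the calibration is good to about 2 mm. A picture is of the moment at which its call begins. camera_model takes no time and is no camera call.
- env.job_done(): hands the job in; it is judged then, once.
The state is a dict: "time_s": time; "qpos": joint angles; "qvel": joint speeds; "effort": joint torques, N m; "ee_pos": TCP position; "ee_rot": TCP orientation; "force": force on the tool from outside, world axes, zero at the start; "torque": the same for the moment, N m; "gripper_width": finger opening in mm; "gripper_force": force on a finger pad.
Only numpy, scipy, OpenCV 4.12 (cv2) and the standard library are available. Lean on these libraries where they do the work, as an engineer would, in place of code of your own. Each camera call takes 0.05 s, during which the arm holds its last target. There are 200 camera calls.

## Working session

There is one attempt and no reset: what is moved stays moved. The work goes in short steps, Python scripts to look and compute and a shell command to move; the robot and the scene stay as the last step left them, time stands still between calls to the robot, and variables do not carry over. Pictures are saved under pics/ and viewed, at most 10 in all, crops included, and the job is handed in when it is done.

```bash
mkdir -p pics; ls
python3 - <<'E'
from workcell import env
import cv2,json
for n in("top","side"):
    im=env.grab_frame(n); cv2.imwrite(f"pics/{n}0.png",im[:,:,::-1])
    m=env.camera_model(n); print(n,{k:(v.tolist() if hasattr(v,'tolist') else v) for k,v in m.items()})
print(env.state())
E
```

```text
pics
top {'fx': 535.2697343639978, 'fy': 535.2697343639978, 'cx': 319.4489672787719, 'cy': 237.55504723129027, 'camera_from_world': [[-0.015704314785841528, -0.9996929152238044, -0.019168978805324324, -41.99385962754478], [0.9947794254822655, -0.017554724590417008, 0.10052724149069632, -562.6961911834214], [-0.10083287724884858, -0.01749019427812003, 0.9947496287859737, -922.0192419671282], [0.0, 0.0, 0.0, 1.0]]}
side {'fx': 548.2407825493273, 'fy': 548.2407825493273, 'cx': 316.48591055988845, 'cy': 235.35901684401583, 'camera_from_world': [[-0.9946114090150313, -0.1021076974296218, -0.017948904778704273, 524.9281878677089], [0.05716910424526277, -0.6846093185563272, 0.726664829522962, -122.9484358756489], [-0.08648606001505948, 0.7217230071651186, 0.686757644552727, -939.8855175580253], [0.0, 0.0, 0.0, 1.0]]}
{'time_s': 0.1, 'qpos': array([ 7.31097801e+01,  1.83474311e+01,  8.96985735e+01, -5.21570962e-05,
        7.20429300e+01, -1.14389423e+00]), 'qvel': array([ 0.01064813, -0.11955103, -0.09585341,  0.02869643,  0.03223137,
        0.0289952 ]), 'effort': array([ 1.42810713e-03, -4.13330448e+01, -2.32512635e+01,  7.29736034e-02,
        4.22618177e-02, -6.50415768e-05]), 'ee_pos': array([155.89503595, 553.00666905, 213.21553801]), 'ee_rot': array([-1.79911082e+02, -1.72585351e-03,  1.64253689e+02]), 'force': array([0.47858189, 0.59625046, 0.37007668]), 'torque': array([ 0.00767014,  0.06295715, -0.02202842]), 'gripper_force': 0.0, 'gripper_width': 91.09594087511057}
```

View pics/top0.png

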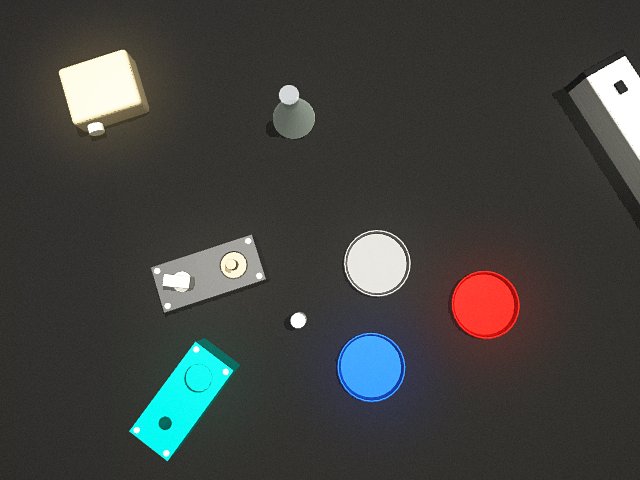

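View pics/side0.png

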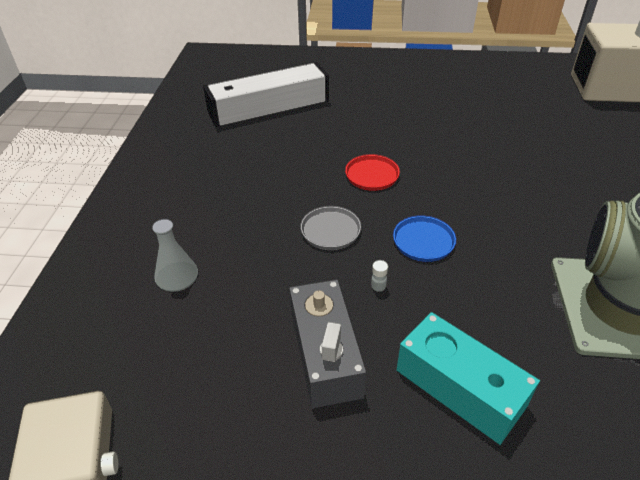

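The top view shows the die with corner dots at (157,271), (248,241), (259,276) and (168,307). The lid is near (233,265), the plunger near (178,282), the steel dish at (377,263), the vial at (298,320) and the flask at (294,117). The side view shows the lid at (319,302), the plunger at (331,343) and the dish at (331,228).

```bash
python3 - <<'E'
import cv2,numpy as np
t=cv2.imread("pics/top0.png");s=cv2.imread("pics/side0.png")
a=cv2.resize(t[225:325,145:275],None,fx=3,fy=3,interpolation=cv2.INTER_CUBIC)
b=cv2.resize(s[275:410,280:375],None,fx=4,fy=4,interpolation=cv2.INTER_CUBIC)
c=np.zeros((540,780,3),np.uint8);c[:300,:390]=a;c[:540,395:775]=b
cv2.imwrite("pics/crop.png",c)
E
cat > h.py <<'E'
import numpy as np,cv2
from workcell import env
M={n:env.camera_model(n) for n in("top","side")}
def proj(n,P):
    m=M[n];T=np.array(m["camera_from_world"]);p=np.atleast_2d(P)@T[:3,:3].T+T[:3,3]
    return np.c_[m["cx"]+m["fx"]*p[:,0]/-p[:,2], m["cy"]+m["fy"]*p[:,1]/p[:,2]]
def ray(n,uv,z):
    m=M[n];T=np.array(m["camera_from_world"]);R=T[:3,:3];C=-R.T@T[:3,3]
    d=R.T@np.array([(uv[0]-m["cx"])/m["fx"],-(uv[1]-m["cy"])/m["fy"],-1]);return C+d*(z-C[2])/d[2]
E
python3 - <<'E'
from h import *
for n,box in(("top",(145,225,275,325)),("side",(280,275,375,410))):
    im=cv2.imread(f"pics/{n}0.png");x0,y0,x1,y1=box
    g=im.min(2)[y0:y1,x0:x1]
    N,l,st,c=cv2.connectedComponentsWithStats((g>150).astype(np.uint8))
    for i in range(1,N):
        if st[i,4]>3:
            uv=c[i]+[x0,y0];print(n,st[i,4],uv.round(1),ray(n,uv,70).round(1))
    for nm,z in(("dish",13),):
        pass
print("dish",ray("top",(377.3,263.5),13),ray("side",(331,227.5),13),"vial",ray("top",(298,320),55),ray("side",(380,267),55))
print("flask",ray("top",(289,95),126),ray("side",(163,227),126))
E
```

```text
top 3629 [208.9 272.6] [501.5 135.8  70. ]
top 451 [233.3 264.3] [514.8  94.4  70. ]
top 4 [152.  267.5] [511.6 232.8  70. ]
top 4 [179.  299.5] [457.  186.1  70. ]
side 26 [332.7 283.8] [494.6  51.9  70. ]
side 26 [295.5 290. ] [553.5  70.3  70. ]
side 61 [318.4 294.5] [515.6  76.6  70. ]
side 230 [318.3 305.7] [513.5  99.6  70. ]
side 363 [330.4 335.8] [489.6 155.5  70. ]
side 12 [341.3 350.2] [471.5 179.7  70. ]
side 38 [357.8 367.4] [446.1 206.9  70. ]
side 38 [315.  375.5] [505.5 225.5  70. ]
dish [ 514.92463447 -153.95003952   13.        ] [ 513.7185654  -145.51450655   13.        ] vial [419.06330126 -13.19514629  55.        ] [417.62276021  -6.82662717  55.        ]
flask [787.3030293  -6.9469467 126.       ] [785.06113713  -0.82202511 126.        ]
```

View pics/crop.png

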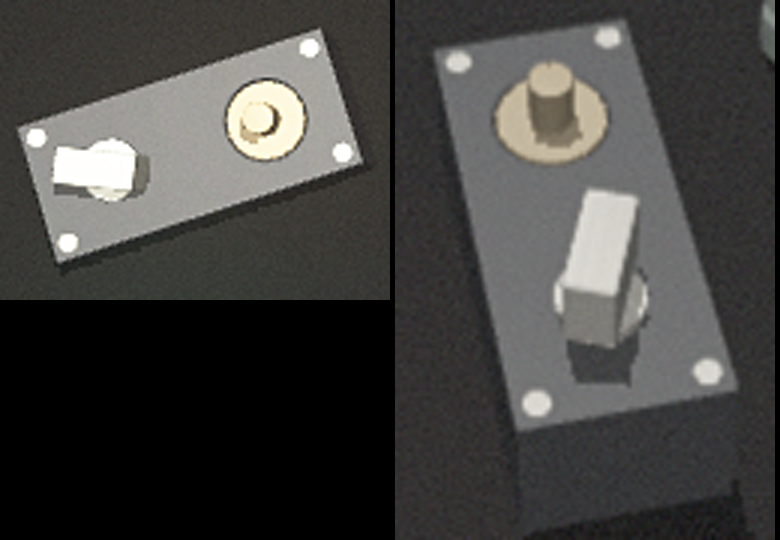

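```bash
python3 -m jog '{"jaw":[91,91,91,91,91,91,91,50,50,50],"slide":[[0,0,0],[0,0,0],[0,0,0],[0,0,0],[0,0,0],[0,0,0],[0,0,0],[-1,0.5,0],[-1,0.5,0],[-1,0.5,0]],"spin":[1,1,1,1,1,1,1,0.1,0,0]}' 10
python3 -m jog '{"jaw":[50,50,50,50,50,50,50,50,50,50],"slide":[[-1,0.5,0],[-1,0.5,0],[-1,0.5,0],[-1,0.5,0],[-1,0.5,0],[-1,0.5,0],[-1,0.3,0],[-1,0.3,0],[-1,0.3,0],[-1,0.3,0]],"spin":[0,0,0,0,0,0,0,0,0,0]}'
python3 - <<'E'
from h import *
for n in M: cv2.imwrite(f"pics/{n}1.png",env.grab_frame(n)[:,:,::-1])
s=env.state();print(s["ee_pos"],s["ee_rot"],s["gripper_width"],proj("top",s["ee_pos"]),proj("side",s["ee_pos"]))
t=[ray("top",(u/3+145,v/3+225),70).round(1) for u,v in((309,47),(343,152),(36,138),(67,243),(266,119.5),(108,170))];print(*t)
t,s=cv2.imread("pics/top1.png"),cv2.imread("pics/side1.png")
a=cv2.resize(t[150:350,130:330],None,fx=2,fy=2,interpolation=cv2.INTER_CUBIC)
b=cv2.resize(s[180:380,220:420],None,fx=2,fy=2,interpolation=cv2.INTER_CUBIC)
cv2.imwrite("pics/c1.png",np.hstack([a,b]))
E
```

```text
time_s: 1.1
ee_pos: [226.7, 480.4, 213.4]
ee_rot: [-180.0, 0.0, 107.5]
force: [0.5, -0.4, 0.1]
gripper_width: 70.0
gripper_force: 0.0
time_s: 2.1
ee_pos: [436.8, 231.7, 213.6]
ee_rot: [-180.0, 0.0, 107.5]
force: [0.1, 0.1, 0.6]
gripper_width: 50.4
gripper_force: 0.0
[437.82817227 230.46207568 213.57383046] [-1.79980041e+02  7.59821950e-02  1.07236162e+02] 49.789295384576135 [[119.28754534 315.06772763]] [[367.69690461 318.24324243]]
[554.5  69.4  70. ] [494.8  50.3  70. ] [505.5 224.1  70. ] [446.4 205.8  70. ] [513.8  93.8  70. ] [486.9 183.1  70. ]
```

View pics/c1.png

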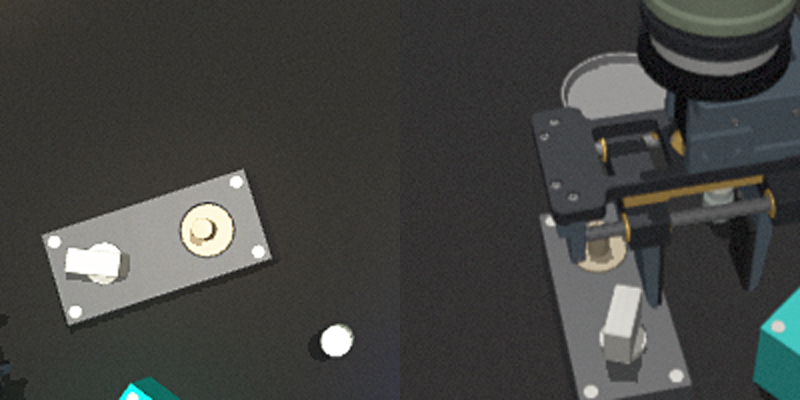

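Top (left): lid disc centre at (207,229) in the crop, nothing moved. Side (right): the gripper hangs above the die. I'll fit the dish properly, since the views disagree about it.

Run:
```python
from h import *
from scipy.optimize import least_squares
th=np.linspace(0,2*np.pi,72)
for n,c0 in(("top",(377,263)),("side",(331,228))):
    im=cv2.imread(f"pics/{n}0.png").astype(int);x0,y0=c0[0]-42,c0[1]-42
    g=(im.min(2)>75 if n=="side" else im.min(2)>95)[y0:y0+84,x0:x0+84].astype(np.uint8)
    N,l,st,c=cv2.connectedComponentsWithStats(g);i=1+st[1:,4].argmax()
    ct=cv2.findContours((l==i).astype(np.uint8),0,1)[0];ct=max(ct,key=len);h=cv2.convexHull(ct)
    e=cv2.fitEllipse(ct);print(n,st[i],[np.round(v,1) for v in e],"ctr",np.array(e[0])+[x0,y0])
    pts=ct[:,0,:]+[x0,y0]
    P=np.array([ray(n,p,13) for p in pts])[:,:2]
    r=least_squares(lambda q:np.hypot(*(P-q[:2]).T)-q[2],[515,-150,60],loss="soft_l1");print(r.x.round(1))
g=None
for n in M: print(n,proj(n,[[515,-150,13],[515,-150,0],[418,-10,55]]).round(1))
```

```text
top [   9    9   67   67 3219] [array([41.9, 41.7]), array([65.5, 66.1]), np.float64(120.9)] ctr [376.94966888 262.71310806]
[ 516.7 -153.3   58.9]
side [  11   20   61   42 2011] [array([41.3, 40.3]), array([41.2, 60.1]), np.float64(89.8)] ctr [330.32064819 226.32206726]
[ 515.6 -151.2   59.9]
top [[375.1 263.5]
 [374.5 263.9]
 [296.1 320.7]]
side [[330.5 225.9]
 [330.5 230.8]
 [379.8 265.7]]
```

```bash
python3 -m jog '{"jaw":[50,50,50,50,50],"slide":[[-1,0.6,0],[-1,0.6,0],[-1,0.6,0],[-1,0.6,0],[-1,0.3,0]],"spin":[0,0,0,0,0]}'
```

```text
time_s: 2.7
ee_pos: [559.9, 114.2, 213.4]
ee_rot: [-180.0, -0.0, 107.5]
force: [-0.0, -0.3, 0.1]
gripper_width: 49.9
gripper_force: 0.0
```

```bash
python3 -m jog '{"jaw":[50,50,50,50,50,50,50],"slide":[[-0.15,-0.83,0],[0,-0.83,0],[0,0,1],[0,0,1],[0,0,1],[0,0,0.3],[0,0,0]],"spin":[0,0,0,0,0,0,0]}'
python3 - <<'E'
from h import *
for n in M: cv2.imwrite(f"pics/{n}2.png",env.grab_frame(n)[:,:,::-1])
t,s=cv2.imread("pics/top2.png"),cv2.imread("pics/side2.png")
a=cv2.resize(t[190:340,140:290],None,fx=2.6,fy=2.6);b=cv2.resize(s[240:390,260:410],None,fx=2.6,fy=2.6)
cv2.imwrite("pics/c2.png",np.hstack([a,b]))
E
```

```text
time_s: 3.4
ee_pos: [511.6, 95.4, 113.8]
ee_rot: [-179.8, -0.0, 107.5]
force: [-0.7, 0.1, -0.1]
gripper_width: 50.1
gripper_force: 0.0
```

View pics/c2.png

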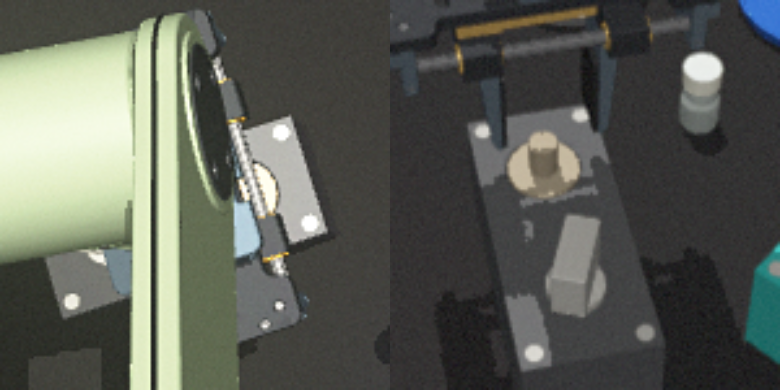

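The fingertips straddle the knob (543,150 in the side crop), and plunger and lid are untouched. Next: lower and pinch softly.

```bash
python3 -m jog '{"jaw":[50,50,50,50,50],"slide":[[0,0,0.5],[0,0,0.5],[0,0,0.3],[0,0,0],[0,0,0]],"spin":[0,0,0,0,0]}'
python3 -m jog '{"jaw":[26,22,22,22],"slide":[[0,0,0],[0,0,0],[0,0,0],[0,0,0]],"spin":[0,0,0,0]}' 5
python3 -m jog '{"jaw":[10,10,10,10],"slide":[[0,0,0],[0,0,0],[0,0,0],[0,0,0]],"spin":[0,0,0,0]}' 5
```

```text
time_s: 4.0
ee_pos: [513.3, 95.2, 76.8]
ee_rot: [179.9, 0.0, 107.5]
force: [0.0, -0.5, -0.2]
gripper_width: 50.3
gripper_force: 0.0
time_s: 4.4
ee_pos: [512.7, 95.0, 76.2]
ee_rot: [180.0, -0.0, 107.5]
force: [0.1, 0.3, 0.2]
gripper_width: 22.7
gripper_force: 0.0
time_s: 4.8
ee_pos: [512.7, 95.0, 76.1]
ee_rot: [180.0, -0.0, 107.5]
force: [0.6, 0.4, 1.5]
gripper_width: 17.9
gripper_force: 5.0
```

```bash
python3 -m jog '{"jaw":[10,10,10,10,10,10,10,10,10],"slide":[[0,0,0],[0,0,0],[0,0,-0.15],[0,0,-0.15],[0,0,-0.15],[0,0,-0.5],[0,0,-1],[0,0,-1],[0,0,0]],"spin":[0,0,0,0,0,0,0,0,0]}' 18
python3 - <<'E'
from h import *
cv2.imwrite("pics/c3.png",cv2.resize(env.grab_frame("side")[120:400,220:440,::-1],None,fx=2,fy=2))
E
```

```text
time_s: 5.7
ee_pos: [515.0, 95.4, 168.7]
ee_rot: [179.5, 0.1, 107.5]
force: [-0.1, -0.1, -0.9]
gripper_width: 17.5
gripper_force: 18.0
```

View pics/c3.png

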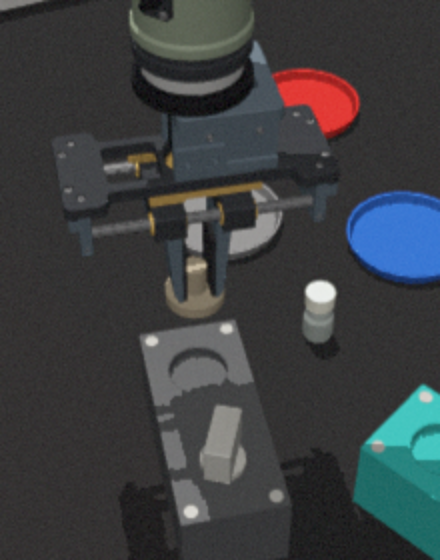

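The lid hangs level in the jaws, the cavity is empty, and the block and plunger stand as before.

```bash
python3 -m jog '{"jaw":[10,10,10,10,10,10,10,10,10,10],"slide":[[-0.5,-0.3,0],[-1,-0.3,0],[-1,-0.3,0],[-1,-0.3,0],[-1,-0.3,0],[-1,-0.3,0],[-1,-0.3,0],[-1,-0.3,0],[-0.385,0,0],[0,0,0]],"spin":[0,0,0,0,0,0,0,0,0,0]}'
python3 -m jog '{"jaw":[10,10,10,10,10,10,10,10],"slide":[[0,0,0.5],[0,0,1],[0,0,1],[0,0,1],[0,0,0.5],[0,0,0.3],[0,0,0],[0,0,0]],"spin":[0,0,0,0,0,0,0,0]}'
```

```text
time_s: 6.75
ee_pos: [514.5, -153.0, 163.3]
ee_rot: [-179.9, -0.1, 107.3]
force: [-0.1, 0.6, -1.0]
gripper_width: 17.2
gripper_force: 18.0
time_s: 7.55
ee_pos: [515.4, -151.8, 36.0]
ee_rot: [180.0, 0.0, 107.5]
force: [0.5, -0.3, -0.2]
gripper_width: 17.7
gripper_force: 18.0
```

```bash
python3 -m jog '{"jaw":[10,10,10,10],"slide":[[0,0,0.25],[0,0,0.2],[0,0,0],[0,0,0]],"spin":[0,0,0,0]}'
python3 -m jog '{"jaw":[10,10,10],"slide":[[0,0,0.05],[0,0,0.03],[0,0,0]],"spin":[0,0,0]}'
```

```text
time_s: 7.95
ee_pos: [514.8, -152.3, 21.9]
ee_rot: [-180.0, -0.0, 107.4]
force: [0.4, 0.6, -0.6]
gripper_width: 17.4
gripper_force: 18.0
time_s: 8.25
ee_pos: [514.8, -152.3, 19.5]
ee_rot: [180.0, -0.0, 107.5]
force: [0.4, -0.9, -0.9]
gripper_width: 17.3
gripper_force: 18.0
```

```bash
python3 -m jog '{"jaw":[10,10,10],"slide":[[0,0,0.03],[0,0,0],[0,0,0]],"spin":[0,0,0]}' 8
python3 -m jog '{"jaw":[10,10,10],"slide":[[0,0,0.03],[0,0,0],[0,0,0]],"spin":[0,0,0]}' 8
```

```text
time_s: 8.55
ee_pos: [515.0, -152.3, 19.1]
ee_rot: [180.0, 0.0, 107.5]
force: [-0.5, -0.8, 4.9]
gripper_width: 18.0
gripper_force: 8.0
time_s: 8.85
ee_pos: [515.0, -152.4, 18.7]
ee_rot: [180.0, 0.0, 107.5]
force: [-2.4, 0.2, 8.5]
gripper_width: 18.0
gripper_force: 8.0
```

Contact at 19 mm. Release and rise.

```bash
python3 -m jog '{"jaw":[20,30,40,40,40,40,40,40,40],"slide":[[0,0,0],[0,0,0],[0,0,0],[0,0,-0.3],[0,0,-0.7],[0,0,-1],[0,0,-1],[0,0,-1],[0,0,-1]],"spin":[0,0,0,0,0,0,0,0,0]}' 5
python3 -m jog '{"jaw":[50,50,50,50,50,50,50,50,50,50],"slide":[[0.5,0,0],[1,0,0],[1,0.3,0],[1,0.3,0],[1,0.3,0],[1,0.3,0],[1,0.3,0],[1,0,0],[1,0,0],[0,0,0]],"spin":[0,0,0,0,0,0,0,0,0,0]}'
python3 - <<'E'
from h import *
for n in M: cv2.imwrite(f"pics/{n}4.png",env.grab_frame(n)[:,:,::-1])
t,s=cv2.imread("pics/top4.png"),cv2.imread("pics/side4.png")
a=cv2.resize(t[200:350,290:440],None,fx=2.6,fy=2.6);b=cv2.resize(s[200:410,270:420],None,fx=2.6,fy=2.6)
c=np.zeros((546,780,3),np.uint8);c[:390,:390]=a;c[:,390:]=b
cv2.imwrite("pics/c4.png",c)
E
```

```text
time_s: 9.75
ee_pos: [514.7, -152.2, 169.5]
ee_rot: [180.0, 0.0, 107.5]
force: [-0.3, -1.1, -1.2]
gripper_width: 40.0
gripper_force: 0.0
time_s: 10.75
ee_pos: [479.3, 107.3, 167.1]
ee_rot: [-179.9, -0.1, 107.7]
force: [-0.2, -0.1, -0.1]
gripper_width: 50.0
gripper_force: 0.0
```

View pics/c4.png

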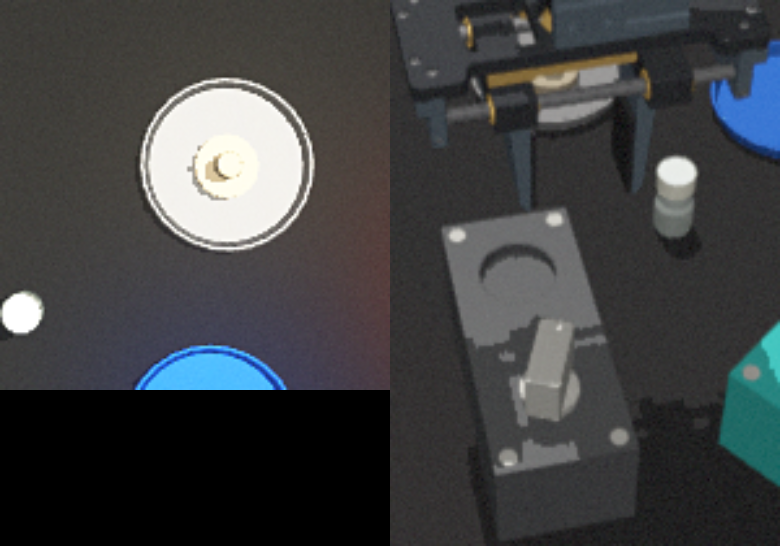

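Lid sits flat and centred in the dish (226,165), knob up. The die is unmoved, with the empty cavity at (517,272). Now the bar's pose from the first frames.

Run:
```python
from h import *
C=lambda u,v:((u-395)/4+280-.4,v/4+275-.4)
q=[ray("side",C(u,v),110) for u,v in((588,190),(638,197),(617,297),(563,290))]
q=np.array(q);print("side",q[:,:2].round(1),q.mean(0).round(1),"len",np.linalg.norm(q[0]-q[3]),np.linalg.norm(q[0]-q[1]))
for a,b in((3,0),(2,1)):
    d=q[a]-q[b];print("yaw",np.degrees(np.arctan2(-d[0],d[1])))
# top view: bright region
im=cv2.imread("pics/top0.png");g=im.min(2)[262:305,158:200]
for th in(225,240,250):
    N,l,st,c=cv2.connectedComponentsWithStats((g>th).astype(np.uint8))
    for i in range(1,N):
        if st[i,4]>60: print(th,st[i],c[i]+[158,262])
np.set_printoptions(linewidth=220)
print(g[8:32:1,2:34])
for y in(0,-5,5): 
    import itertools
    R=np.radians(y);b=np.array([[-10,-22],[10,-22],[10,22],[-10,22]])@np.array([[np.cos(R),np.sin(R)],[-np.sin(R),np.cos(R)]])+[486.7,181]
    print(y,proj("top",np.c_[b,[110]*4]).round(1).tolist(),proj("side",np.c_[b,[110]*4]).round(1).tolist())
```

```text
side [[492.8 161.1]
 [474.6 162.6]
 [478.8 206.1]
 [497.6 204.8]] [486.  183.6 110. ] len 44.05909049130999 18.231763255525582
yaw -6.333060061729894
yaw -5.498221685612498
225 [  5   9  27  17 353] [176.73654391 279.75637394]
240 [  5  10  27  16 339] [176.5899705  279.88495575]
250 [  5  10  27  16 322] [176.36645963 279.93478261]
[[187 147 149 150 147 147 150 150 152 152 152 152 153 147 154 153 155 151 154 152 146 150 150 149 146 150 156 151 153 150 154 154]
 [186 144 148 145 151 147 154 152 149 152 150 152 156 154 152 153 148 148 143 144 142 196 238 192 126 147 150 156 157 146 155 157]
 [148 148 150 151 146 150 148 144 148 149 155 150 153 154 151 148 147 199 240 255 255 255 255 255 255 255 163 122 157 151 154 156]
 [147 149 148 148 143 142 141 144 146 144 149 150 154 144 150 149 242 255 255 255 255 255 255 255 255 255 255 254 119 152 153 153]
 [145 152 148 122 255 254 245 240 207 175 152 143 111 118 169 255 255 255 255 255 255 255 255 255 255 255 255 255 250 117 153 153]
 [149 148 147 164 255 255 255 255 255 255 255 255 255 255 255 248 243 233 236 223 238 231 243 240 239 255 255 
[... 2076 characters left out ...]
218 241 180 131  93 155 151 157 151 153]
 [145 153 147 154 148 151 154 151 152 151 152 150 147 152 154 146 151 150 148 148 106 152 151 156 150 148 149 155 154 148 152 153]
 [145 147 150 147 150 145 153 146 146 151 151 153 155 151 148 151 149 150 150 146 148 151 150 151 155 151 155 154 153 154 151 153]]
0 [[188.9, 287.3], [189.0, 274.9], [162.0, 275.3], [161.8, 287.7]] [[339.1, 321.8], [325.3, 320.8], [322.4, 346.0], [336.8, 347.1]]
-5 [[188.3, 288.5], [189.5, 276.1], [162.6, 274.1], [161.3, 286.5]] [[340.3, 322.4], [326.7, 320.4], [321.1, 345.4], [335.3, 347.5]]
5 [[189.4, 286.1], [188.5, 273.7], [161.5, 276.5], [162.4, 288.9]] [[337.8, 321.2], [323.9, 321.2], [323.7, 346.6], [338.2, 346.6]]
```

```bash
python3 -m jog '{"jaw":[55,55,55,55,55,55],"slide":[[1,0,0],[1,0,0],[0,0,0],[0,0,0],[0,0,0],[0,0,0]],"spin":[0,0,0.97,0.97,0.96,0]}'
python3 - <<'E'
from h import *
P=[]
for i in range(4):
    env.grab_frame("top") ; s=env.state();P.append(np.r_[s["ee_pos"],s["ee_rot"][2]])
p=np.mean(P,0);print(np.round(P,2));R=np.radians(p[3]);d=np.array([486.9,181.7])-p[:2]
print((d@[np.cos(R),np.sin(R)])/30,(d@[np.sin(R),-np.cos(R)])/30)
E
```

```text
time_s: 11.45
ee_pos: [463.4, 160.8, 167.5]
ee_rot: [-180.0, 0.0, 84.2]
force: [0.5, -0.4, 0.4]
gripper_width: 55.0
gripper_force: 0.0
[[463.41 160.9  167.52  84.34]
 [463.4  161.01 167.58  84.35]
 [463.39 161.13 167.62  84.33]
 [463.39 161.26 167.67  84.32]]
0.7614812748039793 0.7117348925670464
```

```bash
python3 -m jog '{"jaw":[55,55,55,55,55,55,55],"slide":[[0.76,0.71,0],[0,0,0.6],[0,0,1],[0,0,0.8],[0,0,0.48],[0,0,0],[0,0,0]],"spin":[0,0,0,0,0,0,0]}'
python3 - <<'E'
from h import *
cv2.imwrite("pics/c5.png",cv2.resize(env.grab_frame("side")[230:420,250:440,::-1],None,fx=3,fy=3))
E
```

```text
time_s: 12.35
ee_pos: [487.1, 182.3, 81.6]
ee_rot: [180.0, -0.0, 84.3]
force: [1.4, 0.2, 0.3]
gripper_width: 55.2
gripper_force: 0.0
```

View pics/c5.png

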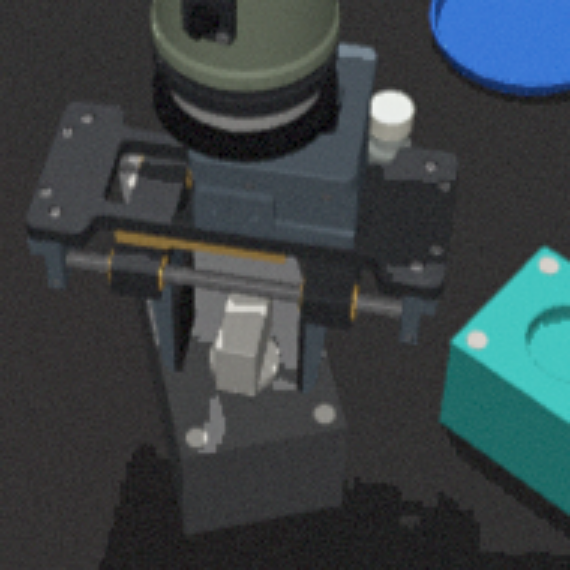

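The bar (240,350) lies between the two fingers (175 and 312). I'll close softly.

```bash
python3 -m jog '{"jaw":[40,28,24,24],"slide":[[0,0,0],[0,0,0],[0,0,0],[0,0,0]],"spin":[0,0,0,0]}' 4
python3 -m jog '{"jaw":[12,12,12,12],"slide":[[0,0,0],[0,0,0],[0,0,0],[0,0,0]],"spin":[0,0,0,0]}' 4
python3 -c "
from workcell import env
s=env.state();print(s['force'],s['torque'],s['ee_pos'])"
```

```text
time_s: 12.8
ee_pos: [486.9, 182.3, 81.7]
ee_rot: [180.0, -0.0, 84.3]
force: [0.3, 0.0, 0.0]
gripper_width: 26.1
gripper_force: 0.0
time_s: 13.2
ee_pos: [486.9, 182.4, 81.6]
ee_rot: [180.0, -0.0, 84.3]
force: [-0.5, 0.5, 1.8]
gripper_width: 19.9
gripper_force: 4.0
[-0.50097802  0.50797981  1.81612751] [-0.09526877  0.10663459 -0.01580914] [486.94978052 182.35756391  81.55748837]
```

```bash
python3 -m jog '{"jaw":[10,10,10,10,10],"slide":[[0,0,0],[0,0,0],[0,0,-0.08],[0,0,-0.08],[0,0,0]],"spin":[0,0,0,0,0]}' 30
python3 -m jog '{"jaw":[10,10,10,10],"slide":[[0,0,-0.08],[0,0,-0.08],[0,0,0],[0,0,0]],"spin":[0,0,0,0]}'
```

```text
time_s: 13.7
ee_pos: [486.9, 182.3, 86.2]
ee_rot: [180.0, -0.0, 84.3]
force: [1.1, -0.5, -2.0]
gripper_width: 20.1
gripper_force: 30.0
time_s: 14.1
ee_pos: [486.9, 182.3, 91.2]
ee_rot: [180.0, -0.0, 84.3]
force: [1.5, -0.0, -0.4]
gripper_width: 19.8
gripper_force: 30.0
```

```bash
python3 -m jog '{"jaw":[10,10,10,10,10,10,10],"slide":[[0,0,-0.1],[0,0,-0.1],[0,0,-0.1],[0,0,-0.1],[0,0,-0.1],[0,0,-0.1],[0,0,0]],"spin":[0,0,0,0,0,0,0]}'
python3 -m jog '{"jaw":[10,10,10,10],"slide":[[0,0,0],[0,0,0],[0,0,0],[0,0,0]],"spin":[0,0,0,0]}'
python3 - <<'E'
from h import *
cv2.imwrite("pics/c6.png",cv2.resize(env.grab_frame("side")[230:420,250:440,::-1],None,fx=3,fy=3))
E
```

```text
time_s: 14.8
ee_pos: [486.9, 182.3, 109.5]
ee_rot: [180.0, -0.0, 84.3]
force: [1.4, -0.3, -0.4]
gripper_width: 19.5
gripper_force: 30.0
time_s: 15.2
ee_pos: [486.9, 182.3, 109.0]
ee_rot: [180.0, -0.0, 84.3]
force: [2.9, 0.7, -0.5]
gripper_width: 20.3
gripper_force: 30.0
```

View pics/c6.png

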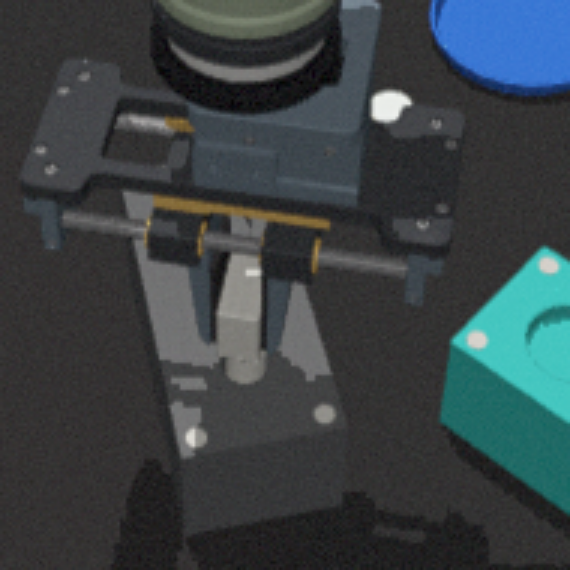

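The bar has risen and the block's dots haven't moved. The collar and shank around (243,365) are in shadow, so I'll enhance that area.

Run:
```python
from h import *
im=cv2.cvtColor(env.grab_frame("side"),cv2.COLOR_RGB2BGR)[295:385,290:370].astype(float)
cv2.imwrite("pics/c7.png",cv2.resize(np.clip((im/255)**.6*300,0,255).astype(np.uint8),None,fx=6,fy=6,interpolation=cv2.INTER_CUBIC))
for z in(70,98,104,138): print(z,proj("side",[[486.9,182,z]])-[290,295])
```

```text
70 [[40.70265168 55.69839058]]
98 [[40.69990415 44.28960043]]
104 [[40.69929775 41.7716016 ]]
138 [[40.69573661 26.98438048]]
```

View pics/c7.png

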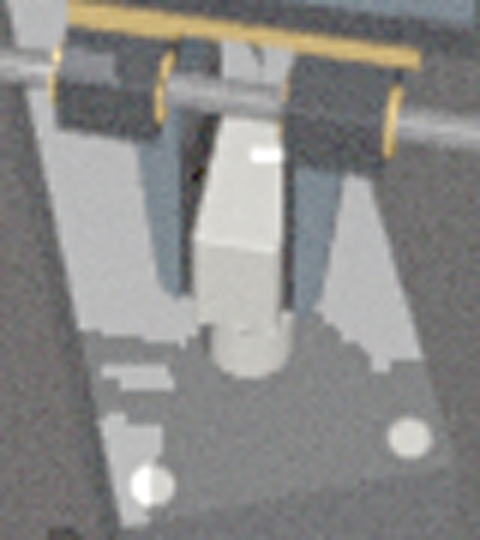

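The shank stands out of the bore at (250,350), about 28 mm, upright. The block's dots have not moved.

```bash
python3 -c "
from workcell import env
s=env.state();print(s['ee_pos'],s['force'],s['gripper_width'],s['gripper_force']);print(env.job_done())"
```

```text
[486.84999104 182.30551155 108.96842499] [ 0.91321874  0.34508644 -0.08130049] 19.67802908357718 30.00017523765564
the job is handed in; nothing more can be done
None
```

I handed the job in at about 15 s: the lid sits flat and knob up in the steel dish, and the gripper is holding the plunger still with about 28 mm of its 56 mm shank out of the bore; the block hadn't moved, and the vial, flask and dish were never touched.

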